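# Pin and cotter the pulley on the shop counter

### The job

Slide the axle pin of the little pulley stand fully home, then take the spring cotter from its wooden block and push its straight leg down through the pin's cross hole until the bow snaps over the pin, and let go. Feel for the hole and push gently; do not force anything, and leave the other things on the counter where they are.

Things in the scene. Friction and masses are not known exactly. Their poses are not given: they have to be found in the camera images.
- plinth: Fixed pulley stand: wooden plinth 120 x 150 x 20 mm carrying a grey steel fork with a small dark sheave (48 mm across) on a 24 mm axle pin. Origin at counter level below point hole_nominal; z up, y along the pin towards its head. Plinth spans x +-60, y -38 to 112. Fork cheeks 40 mm wide, 100 mm high, nominally at y 13 to 19 and 43 to 49; fork and sheave are symmetric in x about the pin.
- hole_nominal (a point): Nominal centre of the pin's cross hole with the pin home, on its axis 80 mm over the counter. The hole is vertical, 8.6 x 8.6 mm, right through; pin top 92 mm high, pin end 12 mm past it. The fork is bolted tight in oversize slots: fork, pin and hole stand up to 9 mm (plinth x) and 5 mm (plinth y) off this point, no reading tells it: feel for (or see) the hole. Height is right.
- head_home (a point): Nominal centre of the outer face of the pin's head when home: 57 mm from the hole along plinth +y, 80 mm over the counter. The head is a disc 34 mm across, 8 mm thick. It shares the shift of the fork (up to 9 mm in x, 5 mm in y). Push it towards plinth -y.
- pin (a joint): How far the axle pin is drawn out along plinth +y, in m: 0 is home (head on the far cheek, hard stop), 0.03 its limit. Drawn out, its cross hole hides in the near cheek. It slides against about 5 N of friction, stays where left, cannot turn.
- clip: Spring cotter (R-clip) of 6 mm bright steel wire, about 60 g, loose, standing leg down in the block. Origin at the centre of the coil at its top: 24 mm across, 12 mm thick along the clip's y; grip its flat faces (solid 20 x 12 x 20 mm). z up along the leg, x from straight leg to bow leg. Straight leg at x = -9, cut off flat at z = -80. The bow may face either way across the pin.
- leg (a point): Point on the axis of the cotter's straight leg that lies at the centre of the pin's hole once the bow has snapped home: clip x = -9, y = 0, z = -46 mm, 34 mm above the leg's tip.
- bow_throat (a point): Narrowest point of the bow leg, clip x = -0.5, z = -58 mm relaxed. Above it the bow bulges to fit round the 24 mm pin, below it the bow flares out to its tip at x = +10, z = -74. It must spring about 6.5 mm outwards to pass the pin. The bow meets the pin once the leg's tip is about 10 mm in the hole; snapping over takes roughly 10 to 20 N of downward push.
- bow (a joint): Angle by which the bow leg is sprung open, rad: 0 relaxed, about 0.11 at the tightest point over the pin, back to about 0.02 (hugging the pin) once snapped. Stiffness 3.0 N m/rad about the coil centre.
- block: Fixed light wooden block 60 x 50 x 54 mm. Origin at the centre of its underside, z up. A slot 29 mm along x and 8 mm along y, open at the top, holds the cotter upright with its coil centre 90 mm above the counter, the legs 44 mm deep in the slot (lift at least 50 mm). The cotter may lean 3 degrees.
- padlock: Bystander: brass padlock 28 x 50 x 72 mm, loose, standing upright; origin under its centre.
- screw_box: Bystander: cardboard box of screws 62 x 92 x 40 mm with a pale lid, loose; origin under its centre.
- tape_roll: Bystander: black roll of tape 90 mm across, 25 mm high, lying flat, loose; origin under its centre.
Mind the look-alikes: they are no part of the job. There is more than one size of the clip; the job needs the smallest.

How it is judged:
On the way, in this order (a step that is already met when the one before it is completed fails the run):
1. the axle pin is pushed home (value of joint pin below 0.003 m), for 0.2 s.
2. the cotter's leg is through the hole and the bow has snapped over the pin (x of leg in the frame of plinth between -0.0115 and 0.0115 m and y of leg in the frame of plinth between -0.007 and 0.007 m and z of leg in the frame of plinth between 0.0745 and 0.0855 m and value of joint bow below 0.05 rad and angle between clip's own z axis and vertical below 0.2 rad and value of joint pin below 0.003 m), for 0.2 s.
At the end, for the whole second after the job is handed in: Pin within 3 mm of home; the cotter's straight leg through the cross hole at full depth (site leg within 5.5 mm of the pin axis in height, within 7 mm of nominal along the pin, within 11.5 mm of nominal across it), cotter within 0.2 rad of upright, bow sprung open less than 0.05 rad, at rest (all of step 2 and linear speed of clip below 0.02 m/s); the robot touches nothing.
It fails at once if cotter pressed against the pulley stand with more than 30 N (contact force between clip and plinth above 30 N).
It fails at once if robot presses on the pulley stand with more than 45 N (contact force between any of the fingers, the arm and plinth above 45 N).
It fails at once if the padlock is moved by more than 20 mm (distance of padlock from where it was at the start of the episode above 0.02 m).
It fails at once if the screw box is moved by more than 20 mm (distance of screw_box from where it was at the start of the episode above 0.02 m).
It fails at once if the tape roll is moved by more than 20 mm (distance of tape_roll from where it was at the start of the episode above 0.02 m).
It also fails if it takes over 61 s, if anything falls off the work surface, if the arm or the gripper's body presses on something with over 40 N, if the wrist force passes 120 N, or if a joint passes its speed limit or range.

### The arm

A 7-joint arm with a two-finger parallel gripper is mounted at the origin on the work surface. World frame = base frame: x ahead of the robot, y to its left, z up, the work surface at z = 0. Lengths are in m, angles in rad, forces in N, time in s.
With the tool pointing down it reaches from about 0.4 to 0.85 m from the base axis. Payload 10.4 kg.
Tool frame: the origin (TCP) lies on the centre line of the jaws, within the pads' length; the fingertips stand 11 mm ahead of it and the grasp point (between the pads) lies 8 mm behind it (manip.finger_overhang is the distance from the TCP to the fingertips, in m); z points along the fingers, y is the line along which they close (so a half turn about z gives the same grasp; the last joint's range is limited). The gripper opens to 85 mm and grips with 20 to 120 N. Pads are 22 mm wide; open, the fingers measure 114 mm over their backs; the gripper's body (76 mm by 85 mm) begins 54 mm behind the grasp point. The pads swing forward as they close: fully open they stand 13 mm farther back than shut.
Start: joints at [1.103, 0.332, -0.065, 1.46, 0.022, 1.35, -0.088], TCP at [0.269, -0.564, 0.242] pointing down, gripper open.
Joint ranges: [-2.6, 2.6], [-0.5, 2.12], [-1.47, 1.34], [0.16, 2.42], [-1.27, 4.41], [0.06, 2.06], [-2.6, 2.6]. Speed limits (rad/s): [2.22, 2.22, 2.79, 2.79, 3.14, 3.14, 3.14].

### API

Orientations are given as a unit quaternion [x, y, z, w].
In Python, from workcell import manip, imaging, workorder gives the robot as it stands.
- The arm moves only by the tool jog_arm, never from a script. Its argument "deltas" is a list of rows, each an object with "gripper": the opening, from 0 (shut) to 1 (fully open); "offset": the shift along the tool's x, y, z in m, a list of three; "rotation": the turn, a rotation vector about the tool's x, y, z in degrees, a list of three. In form: [{"gripper": gripper, "offset": [tx, ty, tz], "rotation": [ax, ay, az]}, ...]. A call has 1 to 20 rows; each row shifts and turns the commanded pose from where the row before left it, along the tool's axes as they then stand; what a row does not reach is not made up. A row lasts 1/10 s, in which the tool goes at most 50 mm and 8.59 degrees, less where a joint would pass 70% of its speed; a pose out of reach is approached as far as the arm can. A call with a gripper value outside its range is refused whole. The fingers move at their own pace and stop on an object; "newtons" is the grip in N (left out, the last holds). Time passes only in rows, so rows that do not move let the fingers close. It gives the time, the measured TCP pose, the force, the opening and the grip force at its end, in the units of the state.
- manip.get_obs(): the state, without advancing time (a new reading comes with each control period).
- imaging.camera(name): name is "side" or "top" or "wrist"; returns the picture (384x512x3 uint8, blue, green, red); there is no depth.
- imaging.camera_model(name): a dict with "camera_matrix" (3x3 intrinsics, pixels), "world_to_cam" (4x4, takes a point from world to camera coordinates); the wrist camera has in their place "hand_eye" (4x4, takes a point from camera to tool coordinates, whose origin is the TCP and whose axes are the flange's). Camera axes: x right, y up, looking along -z (the intrinsics and any distortion apply to the point x, -y, -z); pixel columns grow to the right and rows downward; lengths in m; the calibration is good to about 2 mm. A picture is of the moment at which its call begins: read the wrist's pose just before it. camera_model takes no time and is no camera call.
- workorder.hand_in(): hands the job in; it is judged then, once.
The state is a dict: "clock": time; "joint_pos": joint angles; "joint_velocities": joint speeds; "tau": joint torques, N m; "position": TCP position; "ee_rot": TCP orientation; "ft_force": force on the tool from outside, world axes, zero at the start; "torque": the same for the moment, N m; "grip_width": opening from 0.0 (shut) to 1.0 (fully open); "grasp_force": force on a finger pad.
Only numpy, scipy, OpenCV 4.12 (cv2) and the standard library are available. Lean on these libraries where they do the work, as an engineer would, in place of code of your own. Each camera call takes 0.05 s, during which the arm holds its last target. There are 200 camera calls.

## Working session

There is one attempt and no reset: what is moved stays moved. The work goes in short steps, Python scripts to look and compute and a tool call to move; the robot and the scene stay as the last step left them, time stands still between calls to the robot, and variables do not carry over. Pictures are saved under pics/ and viewed, at most 10 in all, crops included, and the job is handed in when it is done.

Besides the shell and the picture viewer there is one more tool, called after "Call:" as a command line: name --argument value ..., lists and objects as JSON in quotes. jog_arm: Moves the arm, as the interface text tells. Its arguments: {"type":"object","properties":{"deltas":{"type":"array","items":{"type":"object","properties":{"gripper":{"type":"number"},"offset":{"type":"array","items":{"type":"number"}},"rotation":{"type":"array","items":{"type":"number"}}}}},"newtons":{"type":"number"}},"required":["deltas"]}

```bash
mkdir -p pics; python3 - <<'E'
from workcell import manip, imaging
import cv2,numpy as np
np.set_printoptions(precision=4,suppress=True)
o=manip.get_obs();print(o)
for n in("top","side","wrist"):
    print(n,imaging.camera_model(n)); im=imaging.camera(n); cv2.imwrite(f"pics/{n}0.png",im)
E
```

```text
{'clock': 0.0, 'joint_pos': array([ 1.1034,  0.3329, -0.0647,  1.4609,  0.0215,  1.3499, -0.0885]), 'joint_velocities': array([-0.0001, -0.001 ,  0.0004,  0.0003,  0.0008, -0.0002, -0.0001]), 'tau': array([  0.0011, -62.5446,   0.0498, -39.1607,   0.0161,   0.0099,
         0.    ]), 'position': array([ 0.2688, -0.5639,  0.2415]), 'ee_rot': array([ 0.9754,  0.2206, -0.0002, -0.0007]), 'ft_force': array([-0.6646, -0.1662,  0.1995]), 'torque': array([ 0.0344,  0.0145, -0.0011]), 'grasp_force': 0.0, 'grip_width': 0.9952586680044851}
top {'camera_matrix': array([[491.2845,   0.    , 253.8764],
       [  0.    , 491.2845, 186.1258],
       [  0.    ,   0.    ,   1.    ]]), 'world_to_cam': array([[-0.0089, -0.9999,  0.013 , -0.0956],
       [ 0.999 , -0.0083,  0.043 , -0.5087],
       [-0.0429,  0.0134,  0.999 , -0.9927],
       [ 0.    ,  0.    ,  0.    ,  1.    ]])}
side {'camera_matrix': array([[386.3963,   0.    , 254.351 ],
       [  0.    , 386.3963, 195.1004],
       [  0.    ,   0.    ,   1.    ]]), 'world_to_cam': array([[ 0.9413, -0.3377,  0.0045, -0.5157],
       [ 0.1862,  0.5301,  0.8272, -0.1235],
       [-0.2817, -0.7778,  0.5619, -0.6561],
       [ 0.    ,  0.    ,  0.    ,  1.    ]])}
wrist {'camera_matrix': array([[309.2372,   0.    , 255.4653],
       [  0.    , 309.2372, 194.8761],
       [  0.    ,   0.    ,   1.    ]]), 'hand_eye': array([[ 0.0001,  0.9518,  0.3068,  0.0775],
       [ 1.    ,  0.0005, -0.0019,  0.0009],
       [-0.002 ,  0.3068, -0.9518, -0.131 ],
       [ 0.    ,  0.    ,  0.    ,  1.    ]])}
```

View pics/top0.png

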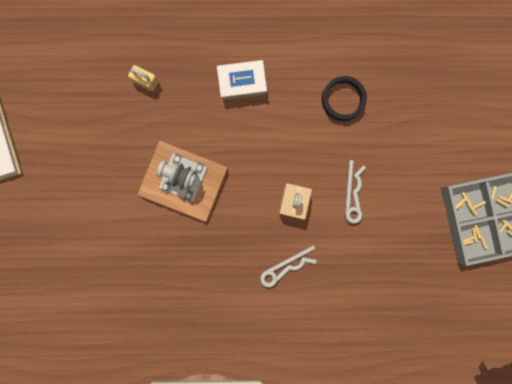

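View pics/side0.png

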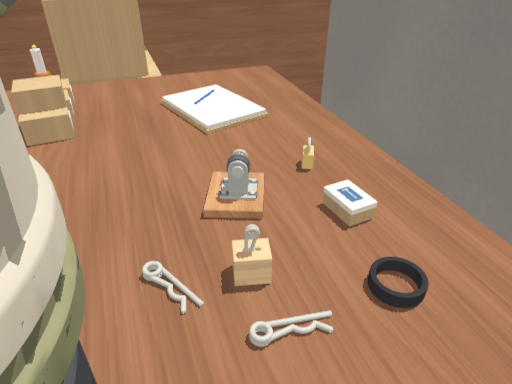

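The top view shows the stand at (183,181), with its head knob towards (163,170). The cotter stands in its block at (297,202). The two larger clips lying flat at (354,192) and (288,267) are look-alikes. By the description, the one standing in the block is the right one. Next is a close crop to check that, plus geometry.

```bash
cat > h.py <<'E'
from workcell import manip, imaging
import cv2,numpy as np
from scipy.spatial.transform import Rotation as R
np.set_printoptions(precision=4,suppress=True)
def cam(n,obs=None):
    m=imaging.camera_model(n);K=m["camera_matrix"]
    if n=="wrist":
        o=obs or manip.get_obs();T=np.eye(4);T[:3,:3]=R.from_quat(o["ee_rot"]).as_matrix();T[:3,3]=o["position"]
        return K,T@m["hand_eye"]
    return K,np.linalg.inv(m["world_to_cam"])
def ray(c,uv):
    K,T=c;u,v=uv
    d=np.array([(u-K[0,2])/K[0,0],-(v-K[1,2])/K[1,1],-1]);return T[:3,3],T[:3,:3]@d
def onz(c,uv,z):
    p,d=ray(c,uv);return p+d*(z-p[2])/d[2]
def proj(c,p):
    K,T=c;q=np.linalg.inv(T)@np.append(p,1);return np.array([K[0,0]*q[0]/-q[2]+K[0,2],K[1,1]*-q[1]/-q[2]+K[1,2]])
E
python3 - <<'E'
from h import *
im=cv2.imread("pics/top0.png"); s=cv2.imread("pics/side0.png")
a=cv2.resize(im[138:228,130:230],(500,450),interpolation=3);b=cv2.resize(im[175:235,265:325],(300,300),interpolation=3)
c=cv2.resize(s[140:290,195:285],(300,500),interpolation=3)
out=np.zeros((500,800,3),np.uint8);out[:450,:500]=a;out[:500,500:]=c
out2=b
cv2.imwrite("pics/c1.png",out);cv2.imwrite("pics/c2.png",b)
hsv=cv2.cvtColor(im,cv2.COLOR_BGR2HSV)
for p in[(150,185),(215,170),(290,195),(288,210),(270,100)]:print(p,hsv[p[1],p[0]])
C=cam("top");print(onz(C,(297,202),.09),onz(C,(183,181),.02),C[1][:3,3])
E
```

```text
(150, 185) [ 13 128 201]
(215, 170) [ 13 133 193]
(290, 195) [ 17  95 233]
(288, 210) [ 17  93 231]
(270, 100) [ 11 134 146]
[ 0.4739 -0.1799  0.09  ] [0.519  0.0435 0.02  ] [ 0.4648 -0.0865  1.0148]
```

View pics/c1.png

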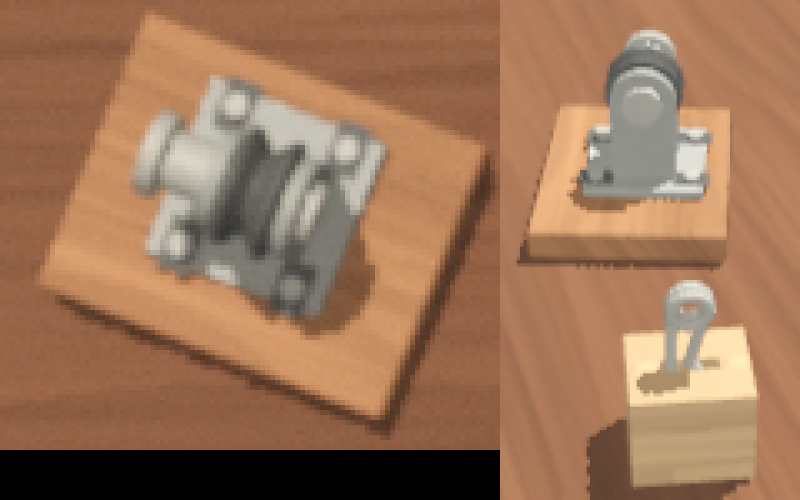

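View pics/c2.png

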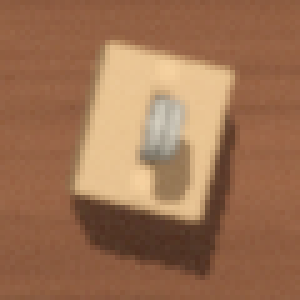

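The crops confirm it: the block (about (297,202) in top) holds the one small upright cotter. The stand's pin head is at crop (155,150), towards plinth +y (upper left), and it is drawn out.

```bash
python3 - <<'E'
from h import *
im=cv2.imread("pics/top0.png");C=cam("top");hsv=cv2.cvtColor(im,cv2.COLOR_BGR2HSV)
cs=lambda l:[onz(C,(130+x/5,138+y/5),.02)[:2] for x,y in l]
A,B,D,E=map(np.array,cs([(148,12),(490,148),(385,422),(40,290)]))
print("plinth corners",A,B,D,E, [np.linalg.norm(v) for v in(A-B,B-D,D-E,E-A)])
y=(A-B)+(E-D);y/=np.linalg.norm(y);x=np.array([y[1],-y[0]])
c=(A+B+D+E)/4;o=c-y*.037
print("yaw y",y,"x",x,"origin",o)
print("head",onz(C,(130+145/5,138+152/5),.08)[:2], "in plinth", [(onz(C,(130+145/5,138+152/5),.08)[:2]-o)@a for a in(x,y)])
p=[(onz(C,(130+312/5,138+208/5),.08)[:2]-o)@a for a in(x,y)];print("pin end approx",p)
b=[onz(C,(265+u/5,175+v/5),.054)[:2] for u,v in[(108,40),(235,70),(205,220),(73,192)]]
b=np.array(b);print("block",b.mean(0),b,[np.linalg.norm(b[i]-b[i-1]) for i in range(4)])
bx=(b[0]-b[3])+(b[1]-b[2]);print("block long axis",bx/np.linalg.norm(bx))
print("clip",onz(C,(265+163/5,175+128/5),.1))
t=R.from_quat(manip.get_obs()["ee_rot"]).as_matrix();print(t)
E
```

```text
plinth corners [0.602  0.0907] [ 0.5455 -0.0477] [ 0.435  -0.0046] [0.4895 0.1343] [np.float64(0.14946596748404847), np.float64(0.11863679796961063), np.float64(0.14919126844056016), np.float64(0.12065055074403586)]
yaw y [0.3714 0.9285] x [ 0.9285 -0.3714] origin [0.5042 0.0088]
head [0.5402 0.0812] in plinth [np.float64(0.006464969717643729), np.float64(0.08053096523479042)]
pin end approx [np.float64(0.009706410854689625), np.float64(0.013564105702705631)]
block [ 0.476  -0.1817] [[ 0.5116 -0.1636]
 [ 0.4994 -0.2133]
 [ 0.4409 -0.2007]
 [ 0.4522 -0.1492]] [np.float64(0.06108607097686717), np.float64(0.0511684642897688), np.float64(0.059911239454805656), np.float64(0.05276635727214251)]
block long axis [ 0.9749 -0.2228]
clip [ 0.4764 -0.18    0.1   ]
[[ 0.9027  0.4302 -0.0005]
 [ 0.4302 -0.9027  0.0009]
 [-0.0001 -0.001  -1.    ]]
```

Call:
jog_arm --deltas '[{"gripper": 0,"rotation": [0,0,7.9],"offset": [0,0,0]},{"gripper": 0,"rotation": [0,0,7.9],"offset": [0,0,0]},{"gripper": 0,"rotation": [0,0,7.9],"offset": [0,0,0]},{"gripper": 0,"rotation": [0,0,7.9],"offset": [0,0,0]},{"gripper": 0,"rotation": [0,0,7.9],"offset": [0,0,0]},{"gripper": 0,"rotation": [0,0,7.8],"offset": [0,0,0]},{"gripper": 0,"offset": [0.001,-0.04,0],"rotation": [0,0,0]},{"gripper": 0,"offset": [0.001,-0.04,0],"rotation": [0,0,0]},{"gripper": 0,"offset": [0.001,-0.04,0],"rotation": [0,0,0]},{"gripper": 0,"offset": [0.001,-0.04,0],"rotation": [0,0,0]},{"gripper": 0,"offset": [0.001,-0.04,0],"rotation": [0,0,0]},{"gripper": 0,"offset": [0.001,-0.04,0],"rotation": [0,0,0]},{"gripper": 0,"offset": [0.001,-0.04,0],"rotation": [0,0,0]},{"gripper": 0,"offset": [0.001,-0.04,0],"rotation": [0,0,0]},{"gripper": 0,"offset": [0.001,-0.04,0],"rotation": [0,0,0]},{"gripper": 0,"offset": [0.001,-0.04,0],"rotation": [0,0,0]}]'

```text
clock: 1.75
position: [0.4271, -0.195, 0.2423]
ee_rot: [0.982, -0.189, 0.0, 0.0]
ft_force: [0.3, -1.0, 0.3]
grip_width: -0.001
grasp_force: 0.0
```

```bash
python3 - <<'E'
from h import *
o=manip.get_obs();im=imaging.camera("wrist");cv2.imwrite("pics/w1.png",im)
C=cam("wrist",o);print(proj(C,np.array([.4764,-.18,.09])),proj(C,np.array([.476,-.1817,.054])))
E
```

```text
[218.0583 139.9353] [223.7547 134.8733]
```

Call:
jog_arm --deltas '[{"gripper": 0,"offset": [0,-0.043,0],"rotation": [0,0,0]},{"gripper": 0,"offset": [0,-0.043,0],"rotation": [0,0,0]},{"gripper": 0,"offset": [0,-0.043,0],"rotation": [0,0,0]},{"gripper": 0,"offset": [0,-0.043,0],"rotation": [0,0,0]},{"gripper": 0,"offset": [0,-0.043,0],"rotation": [0,0,0]},{"gripper": 0,"offset": [0,-0.043,0],"rotation": [0,0,0]},{"gripper": 0,"offset": [0.002,-0.043,0],"rotation": [0,0,0]},{"gripper": 0,"offset": [0,-0.043,0],"rotation": [0,0,0]},{"gripper": 0,"offset": [0,0,0],"rotation": [0,0,0]},{"gripper": 0,"offset": [0,0,0.04],"rotation": [0,0,0]},{"gripper": 0,"offset": [0,0,0.04],"rotation": [0,0,0]},{"gripper": 0,"offset": [0,0,0.04],"rotation": [0,0,0]},{"gripper": 0,"offset": [0,0,0.04],"rotation": [0,0,0]},{"gripper": 0,"offset": [0,0,0],"rotation": [0,0,0]}]'

```text
clock: 3.2
position: [0.5531, 0.1205, 0.0772]
ee_rot: [0.982, -0.189, -0.004, 0.002]
ft_force: [-0.5, -0.6, -0.2]
grip_width: -0.006
grasp_force: 0.0
```

View pics/w1.png

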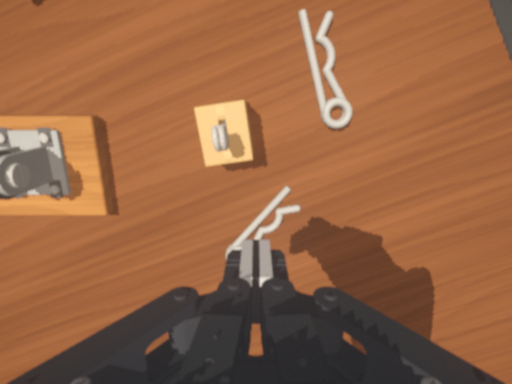

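The wrist view shows the cotter in its block at (219,134), which agrees with the predicted position. Pushing the pin now.

Call:
jog_arm --deltas '[{"gripper": 0,"offset": [0.002,0.008,0],"rotation": [0,0,0]},{"gripper": 0,"offset": [0,0.008,0],"rotation": [0,0,0]},{"gripper": 0,"offset": [0,0.006,0],"rotation": [0,0,0]},{"gripper": 0,"offset": [0,0.004,0],"rotation": [0,0,0]},{"gripper": 0,"offset": [0,0.004,0],"rotation": [0,0,0]},{"gripper": 0,"offset": [0,0.004,0],"rotation": [0,0,0]},{"gripper": 0,"offset": [0,0.003,0],"rotation": [0,0,0]},{"gripper": 0,"offset": [0,0,0],"rotation": [0,0,0]}]'

```text
clock: 4.0
position: [0.5454, 0.0875, 0.0831]
ee_rot: [0.982, -0.189, 0.001, -0.001]
ft_force: [2.5, 3.0, 2.2]
grip_width: 0.001
grasp_force: 1.8
```

Call:
jog_arm --deltas '[{"gripper": 0,"offset": [0,0.002,0],"rotation": [0,0,0]},{"gripper": 0,"offset": [0,0.002,0],"rotation": [0,0,0]},{"gripper": 0,"offset": [0,0.002,0],"rotation": [0,0,0]},{"gripper": 0,"offset": [0,0.002,0],"rotation": [0,0,0]},{"gripper": 0,"offset": [0,0,0],"rotation": [0,0,0]}]'

```text
clock: 4.5
position: [0.5423, 0.0801, 0.0829]
ee_rot: [0.982, -0.189, 0.001, -0.0]
ft_force: [3.3, 3.5, 4.4]
grip_width: 0.004
grasp_force: 2.3
```

Call:
jog_arm --deltas '[{"gripper": 0,"offset": [0,0.002,0],"rotation": [0,0,0]},{"gripper": 0,"offset": [0,0.002,0],"rotation": [0,0,0]},{"gripper": 0,"offset": [0,0,0],"rotation": [0,0,0]}]'

```text
clock: 4.8
position: [0.5406, 0.0762, 0.0827]
ee_rot: [0.982, -0.189, 0.0, -0.0]
ft_force: [2.4, 2.7, 2.7]
grip_width: 0.0
grasp_force: 2.3
```

TCP is at plinth y = 0.0761 and the pin is still sliding. Continuing.

Call:
jog_arm --deltas '[{"gripper": 0,"offset": [0,0.002,0],"rotation": [0,0,0]},{"gripper": 0,"offset": [0,0.001,0],"rotation": [0,0,0]},{"gripper": 0,"offset": [0,0,0],"rotation": [0,0,0]}]'

```text
clock: 5.1
position: [0.5403, 0.0755, 0.0828]
ee_rot: [0.982, -0.188, 0.001, -0.002]
ft_force: [8.3, 10.5, -0.5]
grip_width: -0.003
grasp_force: 6.3
```

Call:
jog_arm --deltas '[{"gripper": 0,"offset": [0,0.002,0],"rotation": [0,0,0]},{"gripper": 0,"offset": [0,0.001,0],"rotation": [0,0,0]},{"gripper": 0,"offset": [0,0,0],"rotation": [0,0,0]}]'

```text
clock: 5.4
position: [0.5402, 0.0754, 0.083]
ee_rot: [0.982, -0.187, 0.002, -0.004]
ft_force: [14.4, 18.7, -6.6]
grip_width: -0.001
grasp_force: 11.3
```

Home: the pin has stopped and 23 N has built up. Back off, lift, and look at the hole from above.

Call:
jog_arm --deltas '[{"gripper": 0,"offset": [0,-0.01,0],"rotation": [0,0,0]},{"gripper": 0,"offset": [0,-0.02,0],"rotation": [0,0,0]},{"gripper": 0,"offset": [0,0,-0.03],"rotation": [0,0,0]},{"gripper": 0,"offset": [0,0,-0.045],"rotation": [0,0,0]},{"gripper": 0,"offset": [-0.03,0.03,0],"rotation": [0,0,0]},{"gripper": 0,"offset": [-0.03,0.035,0],"rotation": [0,0,0]},{"gripper": 0,"offset": [0,0.035,0],"rotation": [0,0,0]},{"gripper": 0,"offset": [0,0,0],"rotation": [0,0,0]},{"gripper": 0,"offset": [0,0,0],"rotation": [0,0,0]}]'

```text
clock: 6.3
position: [0.4555, 0.0263, 0.157]
ee_rot: [0.982, -0.19, -0.001, 0.001]
ft_force: [-0.8, -0.2, 0.5]
grip_width: -0.001
grasp_force: 0.0
```

```bash
python3 - <<'E'
from h import *
o=manip.get_obs();im=imaging.camera("wrist");C=cam("wrist",o);print(o["position"],o["ee_rot"])
top=imaging.camera("top");cv2.imwrite("pics/w2f.png",im);cv2.imwrite("pics/top2.png",top)
np.savez("w2.npz",p=o["position"],q=o["ee_rot"])
h=proj(C,np.array([.5042,.0088,.092]));print(h)
u,v=h.astype(int);x0=max(0,u-65);y0=max(0,v-50);print(x0,y0)
cv2.imwrite("pics/w2.png",cv2.resize(im[y0:y0+100,x0:x0+130],None,fx=6,fy=6,interpolation=3))
E
```

```text
[0.4555 0.0263 0.157 ] [ 0.9817 -0.1904 -0.0005  0.0007]
[249.4576 140.368 ]
184 90
```

View pics/w2.png

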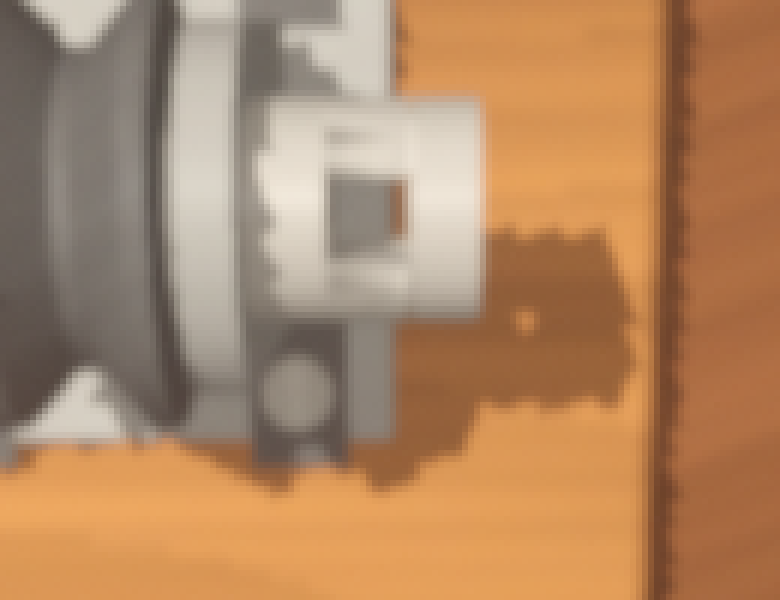

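The close wrist crop shows the pin with its square hole clear. The opening spans crop x 328–408, y about 125–290, centred at (368,208), and the pin edges are at rows 97 and 318.

```bash
python3 - <<'E'
from h import *
d=np.load("w2.npz");C=cam("wrist",dict(position=d["p"],ee_rot=d["q"]))
y=np.array([.3714,.9285]);x=np.array([.9285,-.3714]);o=np.array([.5042,.0088])
f=lambda u,v,z:onz(C,(184+u/6,90+v/6),z)[:2]
for uv,z in[((368,208),.092),((368,207.5),.08),((484,208),.088),((662,400),.02),((662,150),.02)]:
    p=f(*uv,z);print(uv,z,p,(p-o)@x,(p-o)@y)
E=[f(662,20,.02),f(652,580,.02)];v=E[0]-E[1];print("plinth end edge yaw",np.degrees(np.arctan2(v[1],v[0])))
E=[f(258,100,.092),f(480,97,.09)];E2=[f(258,318,.09),f(480,318,.09)]
for e in(E,E2):
  v=e[0]-e[1];print("pin yaw",np.degrees(np.arctan2(v[0],v[1])))
print("tool yaw",R.from_quat(d["q"]).as_matrix()[:,:2])
# block from previous wrist picture not saved pose; clip from top (fresh)
t=cv2.imread("pics/top2.png");cv2.imwrite("pics/t2.png",cv2.resize(t[170:240,260:330],None,fx=8,fy=8,interpolation=3))
E
```

```text
(368, 208) 0.092 [0.5141 0.0075] 0.009688508906405945 0.00247537037070779
(368, 207.5) 0.08 [0.5133 0.0082] 0.008684103344861568 0.002828906375777432
(484, 208) 0.088 [ 0.5093 -0.0036] 0.009301285265084832 -0.009645951687009205
(662, 400) 0.02 [ 0.4676 -0.0175] -0.02421754458582778 -0.037965250126148826
(662, 150) 0.02 [ 0.501  -0.0294] 0.011179899133371777 -0.036693381001877565
plinth end edge yaw -20.81988115416884
pin yaw 21.3731398948226
pin yaw 21.97223409078856
tool yaw [[ 0.9275 -0.3739]
 [-0.3739 -0.9275]
 [-0.0008  0.0016]]
```

Call:
jog_arm --deltas '[{"gripper": 0,"offset": [0.0,0.0,-0.043],"rotation": [0,0,0]},{"gripper": 0.6,"offset": [0.009,0.038,0],"rotation": [0,0,0]},{"gripper": 0.6,"offset": [0.01,0.039,0],"rotation": [0,0,0]},{"gripper": 0.6,"offset": [0.009,0.038,0],"rotation": [0,0,0]},{"gripper": 0.6,"offset": [0.01,0.039,0],"rotation": [0,0,0]},{"gripper": 0.6,"offset": [0.009,0.038,0],"rotation": [0,0,0]},{"gripper": 0.6,"offset": [0,0,0],"rotation": [0,0,-4.5]},{"gripper": 0.6,"offset": [0,0,0],"rotation": [0,0,-4.4]},{"gripper": 0.6,"offset": [0,0,0],"rotation": [0,0,0]},{"gripper": 0.6,"offset": [0,0,0],"rotation": [0,0,0]}]'

```text
clock: 7.4
position: [0.4289, -0.1675, 0.2]
ee_rot: [0.994, -0.113, -0.0, -0.0]
ft_force: [0.5, 0.1, 0.8]
grip_width: 0.601
grasp_force: 0.0
```

```bash
python3 - <<'E'
from h import *
o=manip.get_obs();im=imaging.camera("wrist");C=cam("wrist",o);print(o["position"],o["ee_rot"])
np.savez("w3.npz",p=o["position"],q=o["ee_rot"])
h=proj(C,np.array([.476,-.181,.08]));print(h)
u,v=h.astype(int);x0=max(0,u-65);y0=max(0,v-50);print(x0,y0)
cv2.imwrite("pics/w3f.png",im);s=imaging.camera("side")
out=np.zeros((600,800,3),np.uint8)
out[:500,:440]=cv2.resize(im[y0:y0+100,x0+20:x0+108],None,fx=5,fy=5,interpolation=3)
c=cv2.resize(s[215:285,225:275],None,fx=7,fy=7,interpolation=3);out[:490,445:795]=c
cv2.imwrite("pics/w3.png",out)
E
```

```text
[ 0.4289 -0.1675  0.2   ] [ 0.9936 -0.1129 -0.0003 -0.0001]
[256.4792 133.9857]
191 83
```

View pics/w3.png

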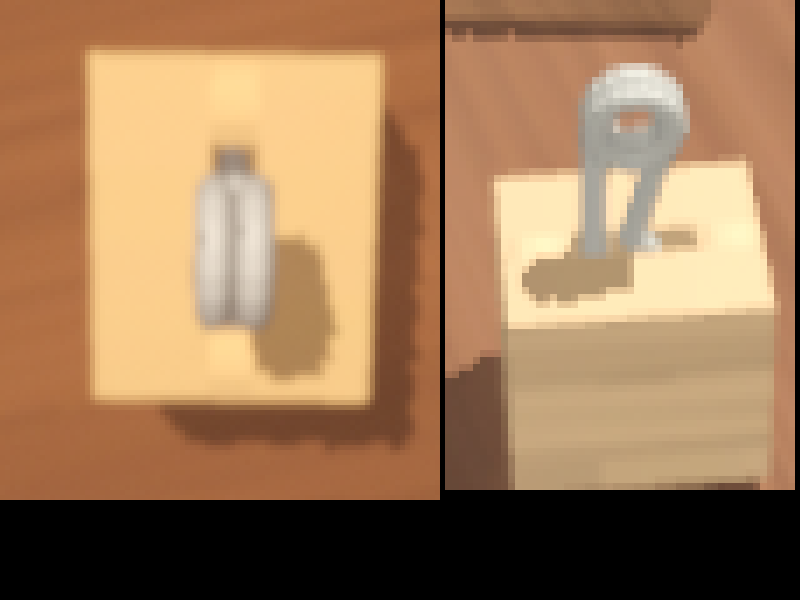

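The wrist crop shows the coil end-on at crop (235,250), centred on the block (x 88–383). The side crop shows the straight leg on the left (world -x) and the bow on the right, so clip x points along tool +x.

```bash
python3 - <<'E'
from h import *
d=np.load("w3.npz");C=cam("wrist",dict(position=d["p"],ee_rot=d["q"]));M=R.from_quat(d["q"]).as_matrix()
f=lambda u,v,z:onz(C,(211+u/5,83+v/5),z)
for uv,z in[((235,250),.09),((235,250),.098),((235,175),.09),((235,327),.09),((232,150),.054),((235,228),.054)]:
    p=f(*uv,z);print(uv,z,p[:2],"tool",M.T@(p-d["p"]))
b=[f(*q,.054) for q in[(88,50),(383,52),(370,403),(93,400)]];print("block in tool",M.T@(np.mean(b,0)-d["p"]))
# side-view leg direction: left leg axis from (593,130) to (593,250); compare to vertical projection
S=cam("side");g=lambda x,y:(225+(x-445)/7,215+y/7)
u0=proj(S,np.array([.467,-.179,.085]));u1=proj(S,np.array([.467,-.179,.056]));print(u0,u1,g(594,150),g(594,245))
E
```

```text
(235, 250) 0.09 [ 0.4776 -0.1825] tool [0.0509 0.0037 0.11  ]
(235, 250) 0.098 [ 0.4785 -0.1827] tool [0.0519 0.0036 0.102 ]
(235, 175) 0.09 [ 0.4886 -0.185 ] tool [0.0622 0.0037 0.11  ]
(235, 327) 0.09 [ 0.466  -0.1799] tool [0.0391 0.0037 0.11  ]
(232, 150) 0.054 [ 0.4903 -0.1852] tool [0.064  0.0035 0.146 ]
(235, 228) 0.054 [ 0.4773 -0.1828] tool [0.0507 0.004  0.146 ]
block in tool [0.0499 0.0038 0.146 ]
[244.5181 234.4031] [244.6961 248.389 ] (246.28571428571428, 236.42857142857142) (246.28571428571428, 250.0)
```

Call:
jog_arm --newtons 60 --deltas '[{"gripper": 0.6,"offset": [0.026,0.0037,0],"rotation": [0,0,0]},{"gripper": 0.6,"offset": [0.025,0,0],"rotation": [0,0,0]},{"gripper": 0.6,"offset": [0,0,0.038],"rotation": [0,0,0]},{"gripper": 0.6,"offset": [0,0,0.038],"rotation": [0,0,0]},{"gripper": 0.6,"offset": [0,0,0.03],"rotation": [0,0,0]},{"gripper": 0.6,"offset": [0,0,0.008],"rotation": [0,0,0]},{"gripper": 0.6,"offset": [0,0,0],"rotation": [0,0,0]},{"gripper": 0.3,"offset": [0,0,0],"rotation": [0,0,0]},{"gripper": 0.05,"offset": [0,0,0],"rotation": [0,0,0]},{"gripper": 0.0,"offset": [0,0,0],"rotation": [0,0,0]},{"gripper": 0.0,"offset": [0,0,0],"rotation": [0,0,0]},{"gripper": 0.0,"offset": [0,0,0],"rotation": [0,0,0]},{"gripper": 0.0,"offset": [0,0,0],"rotation": [0,0,0]}]'

```text
clock: 8.8
position: [0.4786, -0.1826, 0.0878]
ee_rot: [0.994, -0.112, 0.001, -0.0]
ft_force: [0.1, 3.3, 6.9]
grip_width: 0.126
grasp_force: 58.5
```

Call:
jog_arm --deltas '[{"gripper": 0,"offset": [0,0,-0.01],"rotation": [0,0,0]},{"gripper": 0,"offset": [0,0,-0.025],"rotation": [0,0,0]},{"gripper": 0,"offset": [0,0,-0.035],"rotation": [0,0,0]},{"gripper": 0,"offset": [0,0,-0.035],"rotation": [0,0,0]},{"gripper": 0,"offset": [0,0,-0.005],"rotation": [0,0,0]},{"gripper": 0,"offset": [0,-0.02,0],"rotation": [0,0,0]},{"gripper": 0,"offset": [0,-0.035,0],"rotation": [0,0,0]},{"gripper": 0,"offset": [0,-0.035,0],"rotation": [0,0,0]},{"gripper": 0,"offset": [0,-0.035,0],"rotation": [0,0,0]},{"gripper": 0,"offset": [0,-0.035,0],"rotation": [0,0,0]},{"gripper": 0,"offset": [0,-0.032,0],"rotation": [0,0,0]},{"gripper": 0,"offset": [0,0,0],"rotation": [0,0,4.5]},{"gripper": 0,"offset": [0,0,0],"rotation": [0,0,4.4]},{"gripper": 0,"offset": [0,0,0],"rotation": [0,0,0]},{"gripper": 0,"offset": [0,0,0],"rotation": [0,0,0]}]'

```text
clock: 10.3
position: [0.5202, 0.0037, 0.1964]
ee_rot: [0.982, -0.188, 0.0, 0.0]
ft_force: [-0.4, 0.5, -1.6]
grip_width: 0.128
grasp_force: 58.6
```

```bash
python3 - <<'E'
from h import *
o=manip.get_obs();im=imaging.camera("wrist");s=imaging.camera("side");print(o["position"],o["ee_rot"],o["ft_force"])
np.savez("w4.npz",p=o["position"],q=o["ee_rot"])
M=R.from_quat(o["ee_rot"]).as_matrix()
P=lambda x,y,z:o["position"]+M@np.array([x,y,z])
S=cam("side");W=cam("wrist",o)
for n,c in(("side",S),("wrist",W)):
    print(n,"coil",proj(c,P(0,0,-.002)),"leg top",proj(c,P(-.009,0,.02)),"tip",proj(c,P(-.009,0,.078)),"hole",proj(c,np.array([.5137,.0078,.092])))
t=proj(S,P(-.009,0,.04)).astype(int);w=proj(W,P(-.009,0,.078)).astype(int)
sx,sy=t-[35,50];wx,wy=w-[40,60];print("crop0",sx,sy,wx,wy)
out=np.zeros((600,800,3),np.uint8)
a=cv2.resize(s[sy:sy+100,sx:sx+66],None,fx=6,fy=6,interpolation=3);out[:600,:396]=a
b=cv2.resize(im[wy:wy+120,wx:wx+80],None,fx=5,fy=5,interpolation=3);out[:b.shape[0],400:400+b.shape[1]]=b[:, :400]
cv2.imwrite("pics/w4.png",out)
E
```

```text
[0.5202 0.0037 0.1964] [ 0.9821 -0.1883  0.0001  0.0002] [-0.3672  0.503  -1.6382]
side coil [239.679  117.4353] leg top [234.97   128.6601] tip [235.6932 156.673 ] hole [236.7626 168.2818]
wrist coil [252.0505 269.4072] leg top [252.4782 262.4025] tip [253.1183 221.6152] hole [251.5356 207.3795]
crop0 200 88 213 161
```

View pics/w4.png

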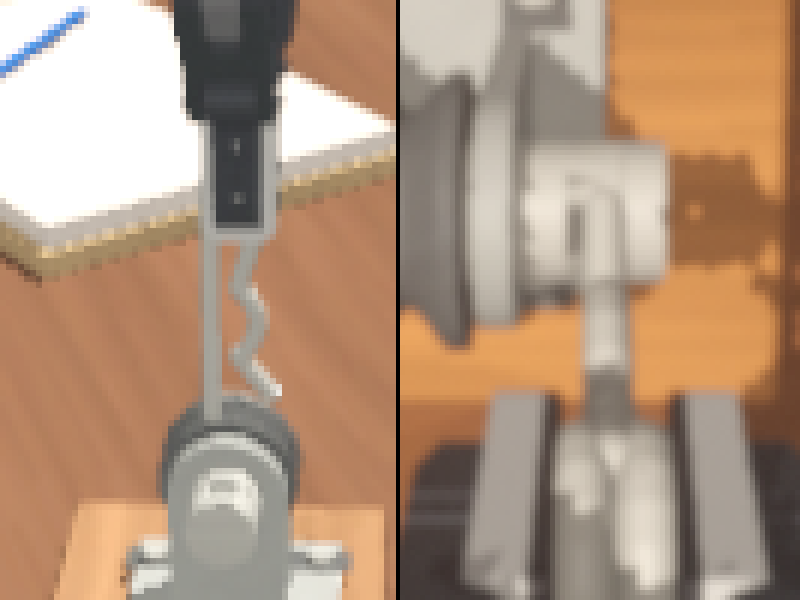

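The side crop puts the leg tip at (235.5,157), as predicted (235.7,156.7), with the hole's notch at about u=237. In the wrist crop the bow leg hides the straight leg, and the hole shows slightly left of it. Both agree with the 1.5 mm correction I calculated. Correct, then lower to just above the pin.

Call:
jog_arm --deltas '[{"gripper": 0,"offset": [0.0015,-0.0014,0.01],"rotation": [0,0,0]},{"gripper": 0,"offset": [0,0,0.01],"rotation": [0,0,0]},{"gripper": 0,"offset": [0,0,0.002],"rotation": [0,0,0]},{"gripper": 0,"offset": [0,0,0],"rotation": [0,0,0]},{"gripper": 0,"offset": [0,0,0],"rotation": [0,0,0]}]'

```text
clock: 10.9
position: [0.5223, 0.0048, 0.1743]
ee_rot: [0.982, -0.189, -0.0, 0.0]
ft_force: [0.1, 1.1, -0.5]
grip_width: 0.123
grasp_force: 58.6
```

Call:
jog_arm --deltas '[{"gripper": 0,"offset": [0,0,0.002],"rotation": [0,0,0]},{"gripper": 0,"offset": [0,0,0.002],"rotation": [0,0,0]},{"gripper": 0,"offset": [0,0,0.001],"rotation": [0,0,0]},{"gripper": 0,"offset": [0,0,0.001],"rotation": [0,0,0]},{"gripper": 0,"offset": [0,0,0.001],"rotation": [0,0,0]},{"gripper": 0,"offset": [0,0,0],"rotation": [0,0,0]}]'

```text
clock: 11.5
position: [0.5222, 0.0047, 0.1672]
ee_rot: [0.982, -0.189, -0.0, 0.0]
ft_force: [-0.3, -0.8, -0.8]
grip_width: 0.128
grasp_force: 58.7
```

Call:
jog_arm --deltas '[{"gripper": 0,"offset": [0,0,0.002],"rotation": [0,0,0]},{"gripper": 0,"offset": [0,0,0.002],"rotation": [0,0,0]},{"gripper": 0,"offset": [0,0,0.002],"rotation": [0,0,0]},{"gripper": 0,"offset": [0,0,0],"rotation": [0,0,0]}]'

```text
clock: 11.9
position: [0.5221, 0.0047, 0.1609]
ee_rot: [0.982, -0.189, -0.0, 0.0]
ft_force: [0.5, 0.1, -0.7]
grip_width: 0.126
grasp_force: 58.7
```

The leg is in the hole. Pressing on gently.

Call:
jog_arm --deltas '[{"gripper": 0,"offset": [0,0,0.002],"rotation": [0,0,0]},{"gripper": 0,"offset": [0,0,0.002],"rotation": [0,0,0]},{"gripper": 0,"offset": [0,0,0.002],"rotation": [0,0,0]},{"gripper": 0,"offset": [0,0,0],"rotation": [0,0,0]}]'

```text
clock: 12.3
position: [0.5221, 0.0047, 0.155]
ee_rot: [0.982, -0.189, -0.0, 0.0]
ft_force: [0.4, 0.6, -0.7]
grip_width: 0.126
grasp_force: 58.7
```

Call:
jog_arm --deltas '[{"gripper": 0,"offset": [0,0,0.002],"rotation": [0,0,0]},{"gripper": 0,"offset": [0,0,0.002],"rotation": [0,0,0]},{"gripper": 0,"offset": [0,0,0],"rotation": [0,0,0]}]'

```text
clock: 12.6
position: [0.5221, 0.0047, 0.151]
ee_rot: [0.982, -0.189, -0.0, 0.0]
ft_force: [-0.2, -0.1, -1.2]
grip_width: 0.127
grasp_force: 58.7
```

```bash
python3 - <<'E'
from h import *
o=manip.get_obs();im=imaging.camera("wrist");s=imaging.camera("side")
out=np.zeros((600,800,3),np.uint8)
out[:600,:396]=cv2.resize(s[110:210,200:266],None,fx=6,fy=6,interpolation=3)
out[:600,400:800]=cv2.resize(im[165:285,213:293],None,fx=5,fy=5,interpolation=3)
cv2.imwrite("pics/w5.png",out)
W=cam("wrist",o);print(proj(W,np.array([.5137,.0078,.092])))
E
```

```text
[253.2986 232.4743]
```

View pics/w5.png

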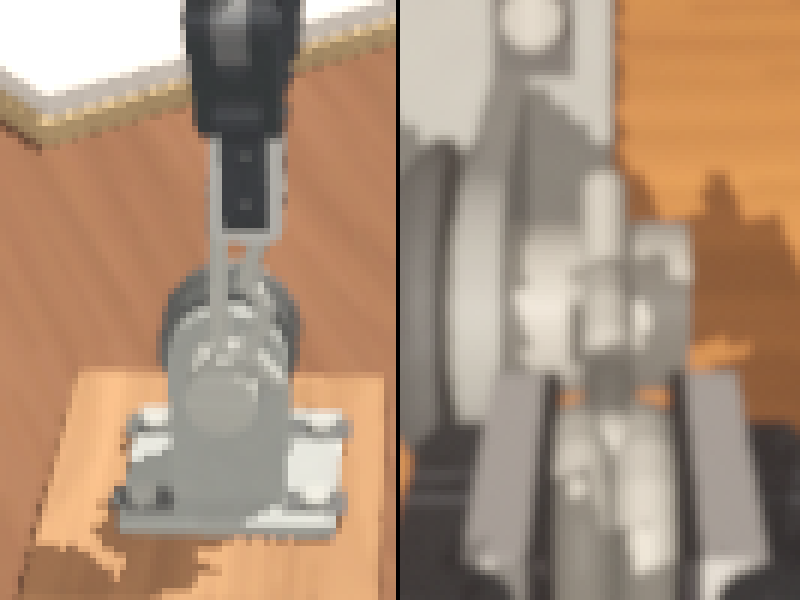

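The side crop shows the straight leg entering the pin's hole at (220,345), with the bow leg to the right over the pin's flank. The wrist crop shows the bow astride the pin at (605,300). Continuing in small steps and watching the force.

Call:
jog_arm --deltas '[{"gripper": 0,"offset": [0,0,0.002],"rotation": [0,0,0]},{"gripper": 0,"offset": [0,0,0.002],"rotation": [0,0,0]},{"gripper": 0,"offset": [0,0,0],"rotation": [0,0,0]}]'

```text
clock: 13.0
position: [0.5225, 0.0047, 0.1472]
ee_rot: [0.982, -0.189, 0.0, -0.0]
ft_force: [1.5, -0.1, -0.4]
grip_width: 0.126
grasp_force: 58.8
```

Call:
jog_arm --deltas '[{"gripper": 0,"offset": [0,0,0.002],"rotation": [0,0,0]},{"gripper": 0,"offset": [0,0,0.002],"rotation": [0,0,0]},{"gripper": 0,"offset": [0,0,0],"rotation": [0,0,0]}]'

```text
clock: 13.3
position: [0.5226, 0.0046, 0.1432]
ee_rot: [0.982, -0.189, 0.0, -0.0]
ft_force: [4.2, -0.4, -1.7]
grip_width: 0.124
grasp_force: 58.6
```

Call:
jog_arm --deltas '[{"gripper": 0,"offset": [0,0,0.002],"rotation": [0,0,0]},{"gripper": 0,"offset": [0,0,0.001],"rotation": [0,0,0]},{"gripper": 0,"offset": [0,0,0],"rotation": [0,0,0]}]'

```text
clock: 13.6
position: [0.5225, 0.0046, 0.1402]
ee_rot: [0.982, -0.189, 0.0, 0.0]
ft_force: [4.2, -1.5, 0.4]
grip_width: 0.127
grasp_force: 58.7
```

Call:
jog_arm --deltas '[{"gripper": 0,"offset": [0,0,0.002],"rotation": [0,0,0]},{"gripper": 0,"offset": [0,0,0.001],"rotation": [0,0,0]},{"gripper": 0,"offset": [0,0,0],"rotation": [0,0,0]}]'

```text
clock: 13.9
position: [0.5221, 0.0045, 0.1367]
ee_rot: [0.982, -0.189, -0.0, 0.0]
ft_force: [5.6, -1.2, -0.9]
grip_width: 0.131
grasp_force: 58.5
```

The lateral force of about 5.7 N matches the bow at its tightest (0.11 rad × 3 N·m/rad ÷ 58 mm). It should ease as the bow snaps.

Call:
jog_arm --deltas '[{"gripper": 0,"offset": [0,0,0.002],"rotation": [0,0,0]},{"gripper": 0,"offset": [0,0,0.002],"rotation": [0,0,0]},{"gripper": 0,"offset": [0,0,0.002],"rotation": [0,0,0]},{"gripper": 0,"offset": [0,0,0],"rotation": [0,0,0]}]'

```text
clock: 14.3
position: [0.5217, 0.0047, 0.1304]
ee_rot: [0.982, -0.189, -0.001, 0.0]
ft_force: [4.9, -1.4, -4.9]
grip_width: 0.128
grasp_force: 58.4
```

Call:
jog_arm --deltas '[{"gripper": 0,"offset": [0,0,0.002],"rotation": [0,0,0]},{"gripper": 0,"offset": [0,0,0.002],"rotation": [0,0,0]},{"gripper": 0,"offset": [0,0,0],"rotation": [0,0,0]}]'

```text
clock: 14.6
position: [0.5215, 0.0049, 0.1265]
ee_rot: [0.982, -0.189, -0.001, 0.0]
ft_force: [3.0, -0.3, -6.4]
grip_width: 0.125
grasp_force: 58.4
```

Call:
jog_arm --deltas '[{"gripper": 0,"offset": [0,0,0.0015],"rotation": [0,0,0]},{"gripper": 0,"offset": [0,0,0.001],"rotation": [0,0,0]},{"gripper": 0,"offset": [0,0,0],"rotation": [0,0,0]},{"gripper": 0,"offset": [0,0,0],"rotation": [0,0,0]},{"gripper": 0,"offset": [0,0,0],"rotation": [0,0,0]}]'

```text
clock: 15.1
position: [0.522, 0.0048, 0.1246]
ee_rot: [0.982, -0.189, -0.0, 0.0]
ft_force: [0.8, -0.4, -3.9]
grip_width: 0.131
grasp_force: 58.8
```

Snapped home. Release and retreat.

Call:
jog_arm --deltas '[{"gripper": 0.2,"offset": [0,0,0],"rotation": [0,0,0]},{"gripper": 0.3,"offset": [0,0,0],"rotation": [0,0,0]},{"gripper": 0.4,"offset": [0,0,0],"rotation": [0,0,0]},{"gripper": 0.4,"offset": [0,0,0],"rotation": [0,0,0]},{"gripper": 0.4,"offset": [0,0,0],"rotation": [0,0,0]},{"gripper": 0.4,"offset": [0,0,-0.01],"rotation": [0,0,0]},{"gripper": 0.4,"offset": [0,0,-0.03],"rotation": [0,0,0]},{"gripper": 0.4,"offset": [0,0,-0.03],"rotation": [0,0,0]},{"gripper": 0.4,"offset": [-0.03,0,-0.02],"rotation": [0,0,0]},{"gripper": 0.4,"offset": [-0.03,0,0],"rotation": [0,0,0]},{"gripper": 0.4,"offset": [0,0,0],"rotation": [0,0,0]}]'

```text
clock: 16.2
position: [0.4647, 0.0287, 0.2164]
ee_rot: [0.982, -0.188, 0.001, 0.0]
ft_force: [1.0, 0.0, 0.6]
grip_width: 0.4
grasp_force: 0.0
```

```bash
python3 - <<'E'
from h import *
o=manip.get_obs();im=imaging.camera("wrist");s=imaging.camera("side")
W=cam("wrist",o);S=cam("side")
for p in([.5221,.0045,.126],[.5137,.0078,.046]):print(proj(S,np.array(p)),proj(W,np.array(p)))
out=np.zeros((600,800,3),np.uint8)
out[:600,:396]=cv2.resize(s[110:210,200:266],None,fx=6,fy=6,interpolation=3)
u,v=proj(W,np.array([.5221,.0045,.126])).astype(int);x0,y0=u-50,max(0,v-60);c=im[y0:y0+120,x0:x0+100];print(x0,y0)
out[:480,400:800]=cv2.resize(c,(400,480),interpolation=3)
cv2.imwrite("pics/w6.png",out)
E
```

```text
[241.1181 152.9077] [254.7808 120.4397]
[237.2422 187.9943] [254.883  123.8978]
204 60
```

View pics/w6.png

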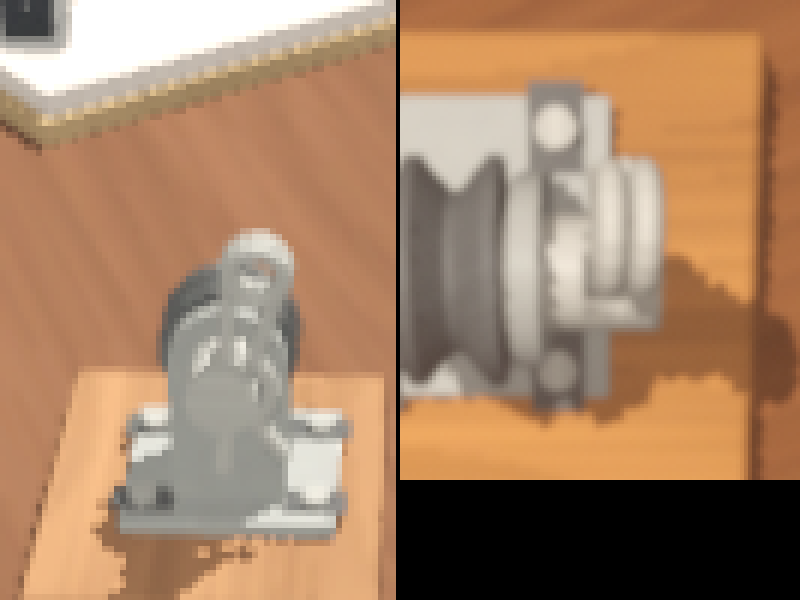

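In the side crop the cotter sits upright, coil at (258,262). The leg tip shows below the pin at (223,470), i.e. side pixel (237.2,188.3) against a predicted (237.2,188.0), and the bow wraps the pin. The gripper is clear.

```bash
python3 -c "
from workcell import workorder;print(workorder.hand_in())"
```

```text
the job is handed in; nothing more can be done
None
```

The pin is pushed home, the small cotter's leg is through the cross hole with the bow snapped over the pin, and the gripper has let go and is clear; the job is handed in at about 16 s, with no verdict returned.

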